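# Clamp a tube in a welding fixture with its wedge-locked stop bar

## Task

Clamp the square tube lying in the welding fixture's nest: slide the bar along and ease the tube home with it, until it has brought it right up against the end stop and bears on it; then slide the thumb wedge along its ramp until it jams the bar fast. Stop when you feel it bite: thumb-tight, as a firm thumb would leave it, with no forcing of tube or wedge. Leave the other things on the bench as they lie.

Things in the scene. Friction and masses are not known exactly. Their poses are not given: they have to be found in the camera images.
- fixture: Flat steel base plate of a tube-welding fixture, fixed to the bench, 150 x 440 x 12 mm. Origin at bench level under the axis of the sliding bar. Its y axis (the plate's long way) is the direction in which the bar advances to the end stop, x points across, z up. The plate spans x -105..45, y -265..175 mm in this frame, top at z 12. Its frame is meant wherever 'fixture' is said.
- stop_face (a point): Middle of the end stop's face, fixture (0, 140, 27) mm; the face looks to -y. The stop is a fixed block 60 wide (x), 48 tall, 20 thick. In front of it two low fixed strips (12 tall, 34 mm apart, fixture y 35..135) form the nest in which the tube slides.
- guide (a point): Middle of the top of the bar's fixed guide rail, on the bar's +x side: fixture x 15..38, y -170..-45 mm, up to z 43. It carries two keeper straps 20 mm long reaching over the bar at fixture y -155 and -60, up to z 51 (bolt heads to 59). The bar's -x side is open, for the wedge.
- ramp (a point): Middle of the top of the ramp cheek on the bar's -x side: a fixed upright block 30 tall (z 12..42), 24 thick, fixture y -110..-20 mm. Its face to the bar slants: the gap between them narrows towards +y by 1 in 7, the wedge's own angle. It is bolted through slots and its exact setting (2.5 mm either way across) differs and is not shown by this point.
- bar (a joint): Advance of the sliding bar along fixture +y, in m: 0 = fully back, 0.058 = end of travel, about 0.045 with the tube home on the stop. Bar 30 x 30 x 220 mm, z 12..42, front face at fixture y = -25 mm + advance. Friction about 3 N (5 N when pushing the tube); stays where left. At the stop the force rises abruptly: arrive below 30 mm/s, 10 to 20 N is plenty; a knock over 110 N is too much.
- bar_handle (a point): Upright push handle on the bar's rear end, on the bar's axis 15 mm ahead of the rear end: a round post 18 mm thick, z 42..70 in the fixture frame, with a black knob 26 mm thick on it, z 70..90. This point is on the handle's axis at z = 62. It can be pushed from behind (from -y) or gripped from above.
- wedge: Loose steel thumb wedge, 0.6 kg, lying flat on the base plate between bar (+x) and ramp cheek (-x). 120 long (y), 30 tall, tapering 1 in 7 from 37 mm at the rear to 20 at the front (+y) end; its +x side is straight, along the bar. Origin on the underside, on that side, at the front of the thumb plate that stands at its rear; axes as the fixture's. Starts slack; slides with about 4 N.
- thumb_plate (a point): Middle of the rear (-y) face of the wedge's thumb plate, 37 wide (x), 12 thick (y), z 12..68 mm; this point at z 42. Push along fixture +y; behind it is clear. It jams at fixture y -142, give or take 18 mm, so feel for it: the force rises steeply within 1 mm. 16 to 25 N jams it well. Let go, it must grip the bar with over 4 N; over 45 N on the bar is overdriven.
- tube: Square steel tube 30 x 30 x 120 mm, 3 mm wall, about 0.3 kg, lying along y in the nest, ahead of the bar. Origin at the centre of its underside. Home when its far end touches the end stop (origin at fixture y = 80 mm); it starts 8 to 22 mm short of that.
- offcut: Short offcut of the same tube, 70 mm long, lying on the base plate near the nest: bystander, leave alone.
- wire_brush: Wire brush lying on the bench behind the fixture: bystander.
- hammer: Hammer lying on the bench: bystander.
- spanner: Spanner lying on the bench: bystander.
- magnet: Square welding magnet, 75 x 75 x 22 mm: bystander.
- spray: Grey spray can, 54 mm thick, 150 mm tall: bystander.
- flatbar: Flat steel bar 180 x 30 x 6 mm lying on the bench: bystander.
Things that resemble listed ones, but are neither listed nor needed, are in the scene too. Leave any purple look-alike of the wedge alone.

How it is judged:
On the way:
1. the bar has carried the tube up against the end stop, with the wedge still slack (y of tube in the frame of fixture above 0.0785 m and value of joint bar above 0.0435 m and contact force between wedge and bar below 3 N), for 0.2 s.
At the end, for the whole second after the job is handed in: The tube stands against the end stop (within 1.5 mm), the bar bears on it (advance at least 43.5 mm), and the wedge, lying flat, is jammed: it presses on the bar with more than 4 N though nothing touches it any more; all at rest (y of tube in the frame of fixture above 0.0785 m and value of joint bar above 0.0435 m and contact force between wedge and bar above 4 N and angle between wedge's own z axis and vertical below 0.08 rad and z of wedge in the frame of fixture below 0.016 m and linear speed of each of wedge, tube below 0.01 m/s).
It fails at once if the tube is rammed against the end stop with more than 110 N (contact force between tube and fixture above 110 N).
It fails at once if the wedge is overdriven: it presses on the bar with more than 45 N (contact force between wedge and bar above 45 N).
It fails at once if a bystander is moved by more than 20 mm (distance of any of offcut, wire_brush, hammer, spanner, magnet, spray, flatbar from where it was at the start of the episode above 0.02 m).
It also fails if it takes over 48 s, if anything falls off the work surface, if the arm or the gripper's body presses on something with over 40 N, if the wrist force passes 120 N, or if a joint passes its speed limit or range.

## Robot

A 7-joint arm with a two-finger parallel gripper is mounted at the origin on the work surface. World frame = base frame: x ahead of the robot, y to its left, z up, the work surface at z = 0. Lengths are in m, angles in rad, forces in N, time in s.
With the tool pointing down it reaches from about 0.35 to 0.9 m from the base axis. Payload 7.2 kg.
Tool frame: the origin (TCP) lies at the very end of the fingers, on their centre line; the grasp point (between the pads) lies 19 mm behind it (r.tcp_to_grasp is the distance from the TCP to the grasp point, in m); y points along the fingers, x is the direction in which the jaws open and shut, and the axes are right-handed (so a half turn about y gives the same grasp; the last joint's range is limited). The gripper opens to 85 mm and grips with 20 to 120 N. Pads are 22 mm wide; open, the fingers measure 114 mm over their backs; the gripper's body (76 mm by 85 mm) begins 54 mm behind the grasp point. The pads swing forward as they close: fully open they stand 13 mm farther back than shut.
Start: joints at [-1.183, 0.411, -0.013, 1.596, 0.006, 1.134, -0.082], TCP at [0.275, 0.561, 0.231] pointing down, gripper open.
Joint ranges: [-2.95, 2.95], [-0.29, 1.99], [-1.47, 1.44], [0.14, 2.54], [-1.03, 4.17], [0.13, 1.85], [-2.86, 2.86]. Speed limits (rad/s): [2.39, 2.39, 3.01, 3.01, 3.14, 3.14, 3.14].

## Interface

Orientations are given as [roll, pitch, yaw] about the fixed x, y, z axes, in that order (R = Rz(yaw) Ry(pitch) Rx(roll)).
In Python, from workcell import r gives the robot as it stands. The module is installed in compiled form; this text tells all that it offers.
- The arm moves only by the tool drive_tool, never from a script. Its argument "increments" is a list that holds one entry, the list of rows, each a list of 7 numbers: the shift along the tool's x, y, z in m, then the turn, a rotation vector about the tool's x, y, z in rad, then the opening in per cent of the stroke, from 0 (shut) to 100 (fully open). A call has 1 to 10 rows; each row is the pose to reach, as a shift and turn from the pose commanded when the call began, along the tool's axes at that moment; what a row does not reach only later rows make up. A row lasts 1/8 s, in which the tool goes at most 62.5 mm and 10.7 degrees, less where a joint would pass 70% of its speed; a pose out of reach is approached as far as the arm can. A call with a gripper value outside its range is refused whole. The fingers move at their own pace and stop on an object; "squeeze" is the grip in N (left out, the last holds). Time passes only in rows, so rows that repeat a pose let the fingers close. It gives the time, the measured TCP pose, the force and the opening at its end, in the units of the state.
- r.state(): the state, without advancing time (a new reading comes with each control period).
- r.grab_frame(name): name is "scene" or "top" or "wrist"; returns a dict with "color" (480x640x3 uint8, blue, green, red), "fx", "fy", "cx", "cy" (pixels), "rvec" (rotation vector, rad) and "tvec" (3), from world to camera coordinates, as OpenCV has them; the wrist camera has in their place "hand_eye" (4x4, takes a point from camera to tool coordinates, whose origin is the TCP and whose axes are the tool frame's). Camera axes: x right, y down, z forward; pixel columns grow to the right and rows downward; lengths in m; the calibration is good to about 2 mm. A picture is of the moment at which its call begins: read the wrist's pose just before it. There is no depth.
- r.finish_job(): hands the job in, once; it reports no verdict.
The state is a dict: "clock": time; "qpos": joint angles; "dq": joint speeds; "joint_torque": joint torques, N m; "position": TCP position; "orientation": TCP orientation; "force": force on the tool from outside, world axes, zero at the start; "moment": the same for the moment, N m; "grip_width": finger opening in m.
Only numpy, scipy, OpenCV 4.12 (cv2) and the standard library are available. Lean on these libraries where they do the work, as an engineer would, in place of code of your own. Each camera call takes 0.05 s, during which the arm holds its last target.

## Working session

There is one attempt and no reset: what is moved stays moved. The work goes in short steps, Python scripts to look and compute and a tool call to move; the robot and the scene stay as the last step left them, time stands still between calls to the robot, and variables do not carry over. Pictures are saved under pics/ and viewed, and the job is handed in when it is done.

Besides the shell and the picture viewer there is one more tool, called after "Emit:" as name([rows], argument=value, ...), one row to a line, values as JSON. drive_tool: Moves the arm, as the interface text tells. Its arguments: {"type":"object","properties":{"increments":{"type":"array"},"squeeze":{"type":"number"}},"required":["increments"]}

```bash
mkdir -p pics
python3 - <<'E'
from workcell import r
import cv2,json
s=r.state();print(s)
for n in("scene","top"):
    f=r.grab_frame(n);cv2.imwrite(f"pics/{n}0.png",f["color"]);print(n,{k:v for k,v in f.items() if k!="color"})
E
```

```text
{'clock': 0.0, 'qpos': array([-1.18322372,  0.41190494, -0.01267981,  1.59707374,  0.00562198,
        1.13429969, -0.08219838]), 'dq': array([-9.17206245e-04,  7.19944030e-04,  1.34106064e-03,  4.61041899e-05,
       -5.24914821e-04,  6.07242726e-04,  2.67859060e-03]), 'joint_torque': array([-1.11939946e-03, -6.00654459e+01,  6.81896266e-01, -2.99428689e+01,
        1.38633492e-02,  1.06028473e-02, -2.31389077e-05]), 'position': array([0.27493473, 0.56071177, 0.23043796]), 'orientation': array([-1.57094637,  0.00164342,  1.11502978]), 'force': array([-0.5005124 , -0.39487979, -0.25010082]), 'moment': array([0.02410697, 0.00752844, 0.05950271]), 'grip_width': 0.08532018626728956}
scene {'fx': 559.4970837868162, 'fy': 559.4970837868162, 'cx': 310.51749249691494, 'cy': 237.43275064809964, 'rvec': array([ 1.0632721 ,  2.30898321, -1.11149367]), 'tvec': array([ 0.33803608, -0.17876727,  1.9635795 ])}
top {'fx': 609.4457834601126, 'fy': 609.4457834601126, 'cx': 318.65800281554175, 'cy': 241.55612780542864, 'rvec': array([ 2.17995691, -2.2015119 ,  0.10641018]), 'tvec': array([-0.03425775,  0.48621216,  1.64701815])}
```

View pics/scene0.png

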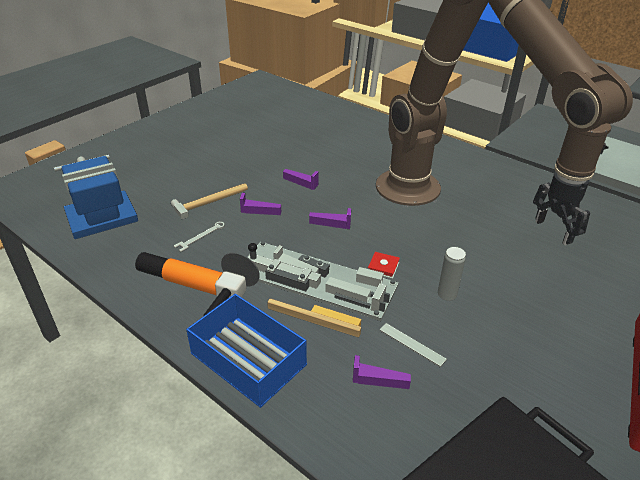

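View pics/top0.png

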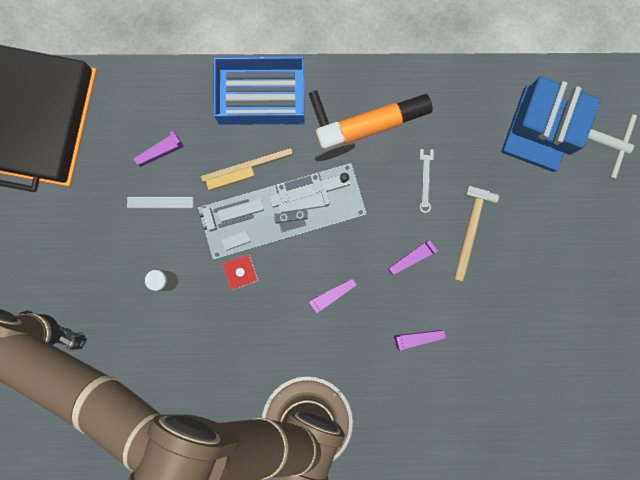

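Run:
```python
import cv2
f=cv2.imread("pics/top0.png")
cv2.imwrite("pics/top0z.png",cv2.resize(f[150:430,280:560],None,fx=2.14,fy=2.14,interpolation=cv2.INTER_CUBIC))
```

```text
(no output)
```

View pics/top0z.png

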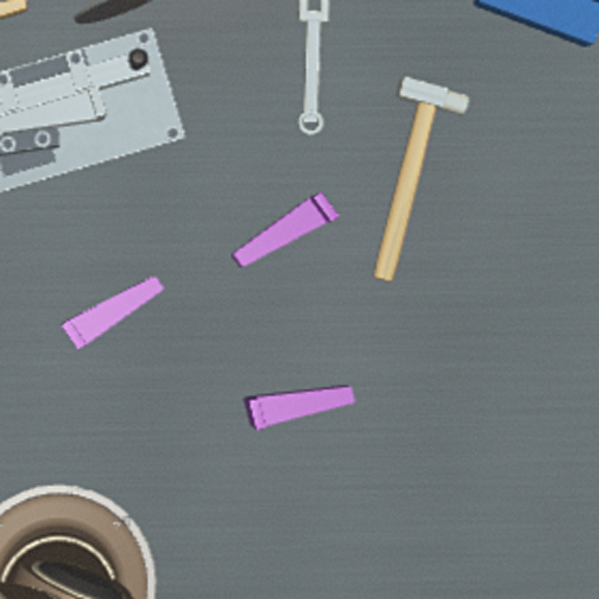

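Run:
```python
import cv2
f=cv2.imread("pics/top0.png")
cv2.imwrite("pics/top0y.png",cv2.resize(f[155:265,190:375],None,fx=4.2,fy=4.2,interpolation=cv2.INTER_CUBIC))
f=cv2.imread("pics/scene0.png")
cv2.imwrite("pics/scene0y.png",cv2.resize(f[225:335,220:410],None,fx=4.2,fy=4.2,interpolation=cv2.INTER_CUBIC))
```

```text
(no output)
```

View pics/top0y.png

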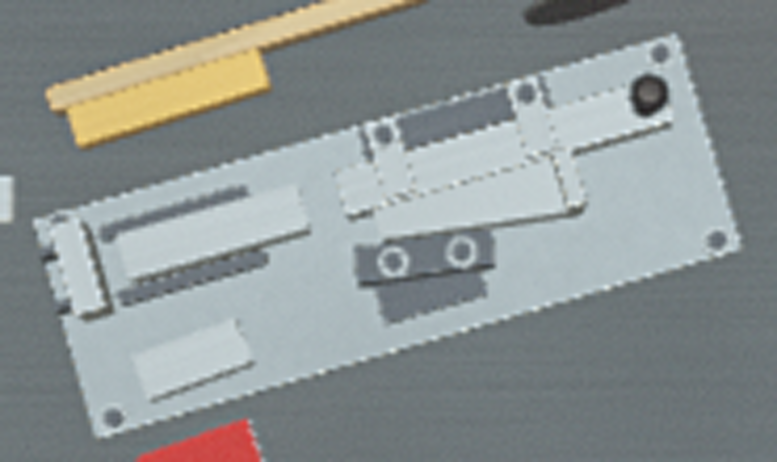

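View pics/scene0y.png

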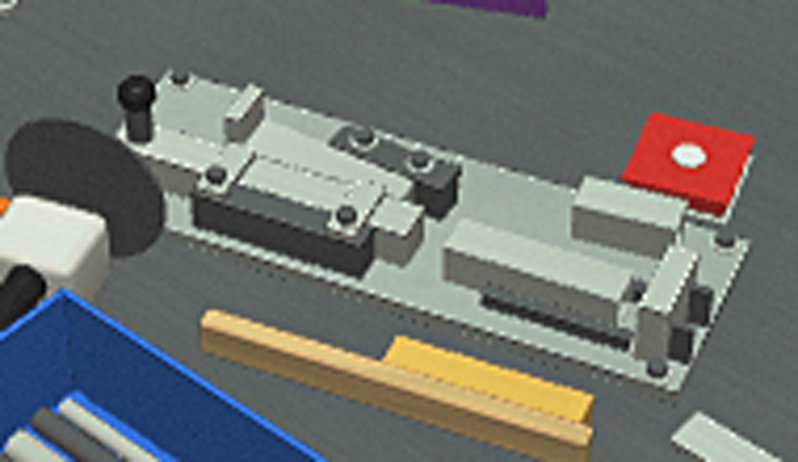

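```bash
cat > h.py <<'E'
import numpy as np,cv2
from workcell import r
from scipy.optimize import least_squares
from scipy.spatial.transform import Rotation as Ro
def ray(f,uv,z):
    R=cv2.Rodrigues(f["rvec"])[0];C=-R.T@f["tvec"]
    d=R.T@np.array([(uv[0]-f["cx"])/f["fx"],(uv[1]-f["cy"])/f["fy"],1])
    return C+d*(z-C[2])/d[2]
def proj(f,P):
    K=np.array([[f["fx"],0,f["cx"]],[0,f["fy"],f["cy"]],[0,0,1]])
    return cv2.projectPoints(np.atleast_2d(P).astype(float),f["rvec"],f["tvec"],K,None)[0][:,0]
def fw(p,q): # fixture->world, p=(x,y,yaw)
    q=np.atleast_2d(q);c,s=np.cos(p[2]),np.sin(p[2])
    return np.c_[p[0]+c*q[:,0]-s*q[:,1],p[1]+s*q[:,0]+c*q[:,1],q[:,2]]
def wf(p,w):
    d=np.asarray(w)[:2]-p[:2];c,s=np.cos(p[2]),np.sin(p[2])
    return np.array([c*d[0]+s*d[1],-s*d[0]+c*d[1],w[2]])
E
cat > m.py <<'E'
from h import *
z=lambda u,v:(u/4.2+190-.4,v/4.2+155-.4)
s=lambda u,v:(u/4.2+220-.4,v/4.2+225-.4)
T=r.grab_frame("top");S=r.grab_frame("scene")
C=np.array([[.045,.175,.012],[.045,-.265,.012],[-.105,-.265,.012],[-.105,.175,.012]])
U=[z(35,218),z(677,35),z(741,250),z(98,437)]
W=np.array([ray(T,u,.012) for u in U]);print(W.round(4))
p=least_squares(lambda p:(fw(p,C)-W)[:,:2].ravel(),[.6,0,.2]).x
print("pose",p,(fw(p,C)-W)[:,:2].round(4).tolist())
print("scene check",(proj(S,fw(p,C))))
np.save("p.npy",p)
for n,uv,h in[("knob",z(649,93),.090),("plateTopMid",z(571,182),.068),("wfrontR",z(378,225),.042),("tube near end a",z(301,186),.042),("tube near b",z(312,229),.042),("tube far",z(118,238),.042),("barfront",z(336,172),.042),("barfront2",z(347,213),.042)]:
    print(n,wf(p,ray(T,uv,h)).round(4))
im=T["color"].copy();big=cv2.resize(im[155:265,190:375],None,fx=4.2,fy=4.2)
for q in proj(T,fw(p,C)): cv2.circle(big,(int((q[0]-189.6)*4.2),int((q[1]-154.6)*4.2)),3,(0,0,255),-1)
cv2.imwrite("pics/chk.png",big)
E
python3 m.py
```

```text
[[ 0.5861  0.2916  0.012 ]
 [ 0.7046 -0.1307  0.012 ]
 [ 0.5612 -0.1707  0.012 ]
 [ 0.4422  0.2501  0.012 ]]
pose [0.59018148 0.11151583 0.2747194 ] [[-0.0, 0.0005], [0.0008, -0.0006], [-0.0002, -0.0013], [-0.0006, 0.0014]]
scene check [[379.42513182 316.9977584 ]
 [233.75072521 269.57931303]
 [259.10040364 239.82349603]
 [397.17948605 281.28252874]]
knob [-2.000e-04 -2.267e-01  9.000e-02]
plateTopMid [-0.0377 -0.1652  0.068 ]
wfrontR [-0.0263 -0.0397  0.042 ]
tube near end a [0.0118 0.0009 0.042 ]
tube near b [-0.017   0.0017  0.042 ]
tube far [0.0122 0.1229 0.042 ]
barfront [ 0.0143 -0.0233  0.042 ]
barfront2 [-0.0133 -0.0227  0.042 ]
```

Run:
```python
import cv2
f=cv2.imread("pics/top0.png")
cv2.imwrite("pics/g1.png",cv2.resize(f[85:200,300:440],None,fx=5,fy=5,interpolation=cv2.INTER_CUBIC))
f=cv2.imread("pics/scene0.png")
cv2.imwrite("pics/g2.png",cv2.resize(f[235:325,130:270],None,fx=5,fy=5,interpolation=cv2.INTER_CUBIC))
```

```text
(no output)
```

View pics/g1.png

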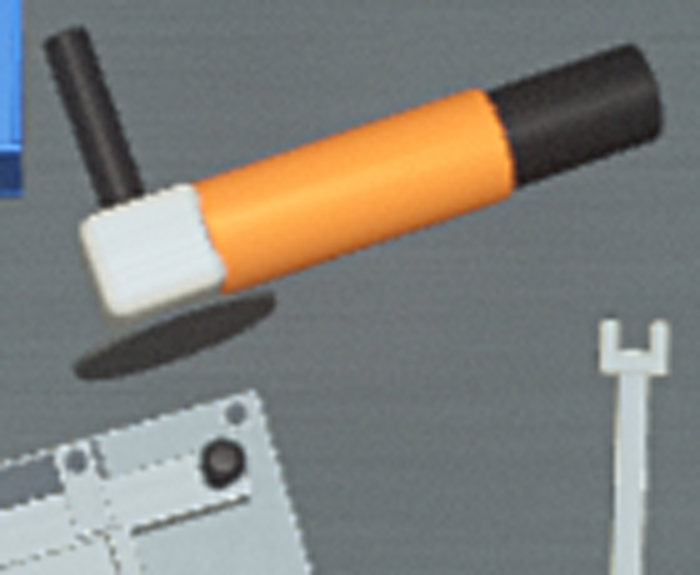

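View pics/g2.png

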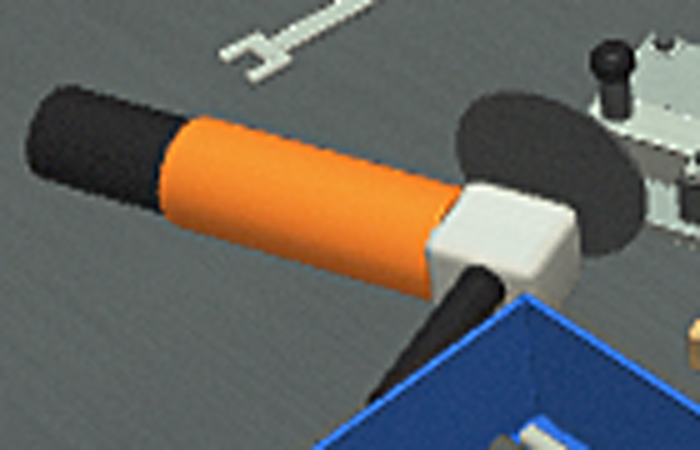

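View pics/chk.png

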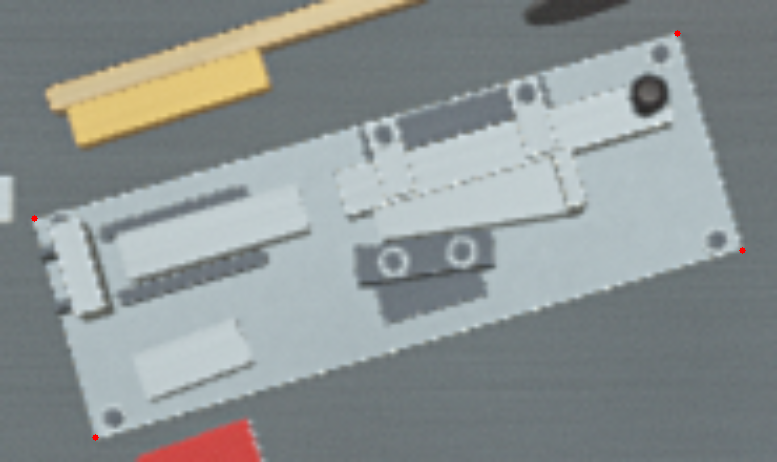

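Run:
```python
from h import *
p=np.load("p.npy");T=r.grab_frame("top")
for u in[(315.5,160),(355,144),(337,157),(333,150)]:
    for z in(.06,.12): print(u,z,wf(p,ray(T,u,z)).round(3))
s=r.state();print(s["clock"],s["force"])
Rt=Ro.from_euler('xyz',s["orientation"])
def plan(q,yaw=p[2]):
    w=fw(p,q)[0]
    R1=Ro.from_euler('xyz',[-np.pi/2,0,yaw])
    print("to",q,w.round(4),"shift",Rt.inv().apply(w-s["position"]).round(4),"turn",(Rt.inv()*R1).as_rotvec().round(4))
plan([-.005,-.275,.2]);plan([-.003,-.275,.06])
```

```text
(315.5, 160) 0.06 [ 0.07  -0.169  0.06 ]
(315.5, 160) 0.12 [ 0.058 -0.164  0.12 ]
(355, 144) 0.06 [ 0.082 -0.284  0.06 ]
(355, 144) 0.12 [ 0.07  -0.275  0.12 ]
(337, 157) 0.06 [ 0.062 -0.227  0.06 ]
(337, 157) 0.12 [ 0.05 -0.22  0.12]
(333, 150) 0.06 [ 0.083 -0.222  0.06 ]
(333, 150) 0.12 [ 0.07  -0.216  0.12 ]
0.25 [ 0.41766145 -0.06586275  0.35140872]
to [-0.005, -0.275, 0.2] [ 0.66   -0.1545  0.2   ] shift [-0.4731  0.0313 -0.6606] turn [ 4.000e-04  8.404e-01 -7.000e-04]
to [-0.003, -0.275, 0.06] [ 0.6619 -0.154   0.06  ] shift [-0.4716  0.1713 -0.6621] turn [ 4.000e-04  8.404e-01 -7.000e-04]
```

Emit:
drive_tool([
  [[-0.03,0,-0.042,0,0.06,0,0],[-0.065,0,-0.091,0,0.12,0,0],[-0.1,0,-0.14,0,0.18,0,0],[-0.135,0,-0.189,0,0.24,0,0],[-0.17,0,-0.238,0,0.3,0,0],[-0.205,0,-0.287,0,0.36,0,0],[-0.24,0,-0.336,0,0.42,0,0],[-0.275,0,-0.385,0,0.48,0,0],[-0.31,0,-0.434,0,0.54,0,0],[-0.345,0,-0.483,0,0.6,0,0]],
], squeeze=20)

```text
clock: 1.5
position: [0.5577, 0.0372, 0.2315]
orientation: [-1.571, -0.001, 0.513]
force: [-0.1, 0.4, -0.0]
grip_width: -0.0001
```

```bash
cat > pl.py <<'E'
from h import *
import sys
p=np.load("p.npy");s=r.state()
Rt=Ro.from_euler('xyz',s["orientation"])
print("clock",s["clock"],"fix pos",wf(p,s["position"]).round(4),"Ffix",Ro.from_euler('z',-p[2]).apply(s["force"]).round(2),"grip",round(s["grip_width"],4),"q",s["qpos"].round(2),"ori",s["orientation"].round(4))
R1=Ro.from_euler('xyz',[-np.pi/2,0,p[2]])
for a in sys.argv[1:]:
    q=[float(v) for v in a.split(',')];w=fw(p,q)[0]
    print("to",q,"shift",Rt.inv().apply(w-s["position"]).round(4),"turn",(Rt.inv()*R1).as_rotvec().round(4))
E
python3 pl.py=- 2>/dev/null; python3 pl.py -.003,-.275,.23 -.003,-.275,.06
```

```text
clock 1.5 fix pos [-0.0515 -0.0627  0.2315] Ffix [-0.02  0.42 -0.03] grip -0.0001 q [-0.45  0.3   0.37  1.78 -0.12  1.08  0.48] ori [-1.5708e+00 -7.0000e-04  5.1340e-01]
to [-0.003, -0.275, 0.23] shift [-0.0031  0.0015 -0.2177] turn [-1.000e-04  2.387e-01  7.000e-04]
to [-0.003, -0.275, 0.06] shift [-0.0032  0.1715 -0.2177] turn [-1.000e-04  2.387e-01  7.000e-04]
```

Emit:
drive_tool([
  [[0,0,-0.04,0,0.06,0,0],[0,0,-0.09,0,0.12,0,0],[-0.001,0,-0.14,0,0.18,0,0],[-0.002,0,-0.18,0,0.239,0,0],[-0.003,0,-0.208,0,0.239,0,0],[-0.003,0.01,-0.218,0,0.239,0,0],[-0.003,0.05,-0.218,0,0.239,0,0],[-0.003,0.09,-0.218,0,0.239,0,0],[-0.003,0.13,-0.218,0,0.239,0,0],[-0.003,0.15,-0.218,0,0.239,0,0]],
])

```text
clock: 2.75
position: [0.6601, -0.1506, 0.0784]
orientation: [-1.568, 0.003, 0.277]
force: [-0.6, -0.2, 0.9]
grip_width: 0.0001
```

```bash
python3 pl.py -.001,-.275,.06 -.001,-.255,.06
python3 - <<'E'
from workcell import r
import cv2
a=r.grab_frame("top")["color"];b=r.grab_frame("wrist")["color"];c=r.grab_frame("scene")["color"]
cv2.imwrite("pics/a1.png",cv2.resize(c[200:320,180:340],None,fx=4,fy=4,interpolation=3));cv2.imwrite("pics/b1.png",b)
E
```

```text
clock 2.75 fix pos [-0.0038 -0.2712  0.0784] Ffix [-0.6  -0.05  0.92] grip 0.0001 q [-0.11  0.68  0.4   1.61 -0.32  0.92  0.68] ori [-1.5684  0.0033  0.2773]
to [-0.001, -0.275, 0.06] shift [ 0.0028  0.0183 -0.0038] turn [-0.0024  0.0026 -0.0033]
to [-0.001, -0.255, 0.06] shift [0.0029 0.0184 0.0162] turn [-0.0024  0.0026 -0.0033]
```

View pics/a1.png

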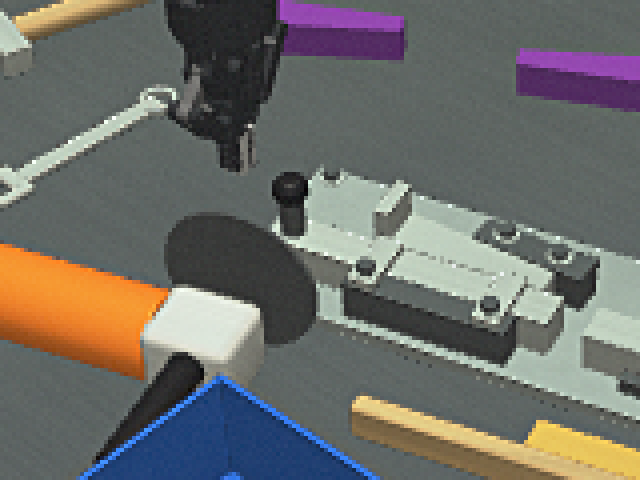

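View pics/b1.png

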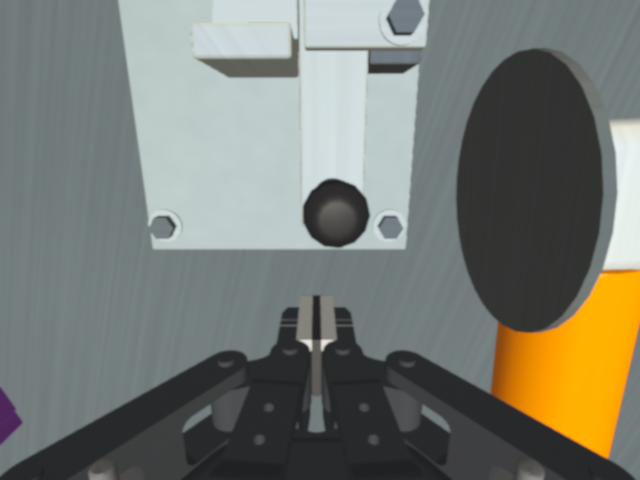

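Emit:
drive_tool([
  [[0.002,0.01,0,0,0,0,0],[0.004,0.016,0.005,0,0,0,0],[0.004,0.016,0.01,0,0,0,0],[0.004,0.016,0.015,0,0,0,0],[0.004,0.016,0.018,0,0,0,0],[0.004,0.016,0.021,0,0,0,0],[0.004,0.016,0.024,0,0,0,0],[0.004,0.016,0.027,0,0,0,0],[0.004,0.016,0.03,0,0,0,0],[0.004,0.016,0.033,0,0,0,0]],
])

```text
clock: 4.15
position: [0.6567, -0.12, 0.0654]
orientation: [-1.571, -0.0, 0.276]
force: [1.4, -4.1, 1.1]
grip_width: -0.0002
```

```bash
python3 pl.py
```

```text
clock 4.15 fix pos [ 0.0012 -0.2408  0.0654] Ffix [ 0.27 -4.3   1.06] grip -0.0002 q [-0.16  0.68  0.4   1.65 -0.32  0.88  0.64] ori [-1.5715e+00 -3.0000e-04  2.7550e-01]
```

Emit:
drive_tool([
  [[0,0,0.003,0,0,0,0],[0,0,0.006,0,0,0,0],[0,0,0.009,0,0,0,0],[0,0,0.012,0,0,0,0],[0,0,0.0145,0,0,0,0],[0,0,0.017,0,0,0,0],[0,0,0.0195,0,0,0,0],[0,0,0.022,0,0,0,0],[0,0,0.0235,0,0,0,0],[0,0,0.025,0,0,0,0]],
])

```text
clock: 5.4
position: [0.6498, -0.0957, 0.0654]
orientation: [-1.571, -0.0, 0.276]
force: [0.1, -4.4, 2.4]
grip_width: 0.0003
```

```bash
python3 pl.py;  python3 - <<'E'
from workcell import r
import cv2
a=r.grab_frame("top")["color"];c=r.grab_frame("scene")["color"]
cv2.imwrite("pics/a2.png",cv2.resize(a[155:265,190:375],None,fx=4.2,fy=4.2,interpolation=3))
cv2.imwrite("pics/c2.png",cv2.resize(c[225:335,220:410],None,fx=4.2,fy=4.2,interpolation=3))
E
```

```text
clock 5.4 fix pos [ 0.0012 -0.2156  0.0654] Ffix [-1.11 -4.26  2.35] grip 0.0003 q [-0.2   0.66  0.4   1.68 -0.32  0.86  0.61] ori [-1.5711e+00 -1.0000e-04  2.7580e-01]
```

View pics/a2.png

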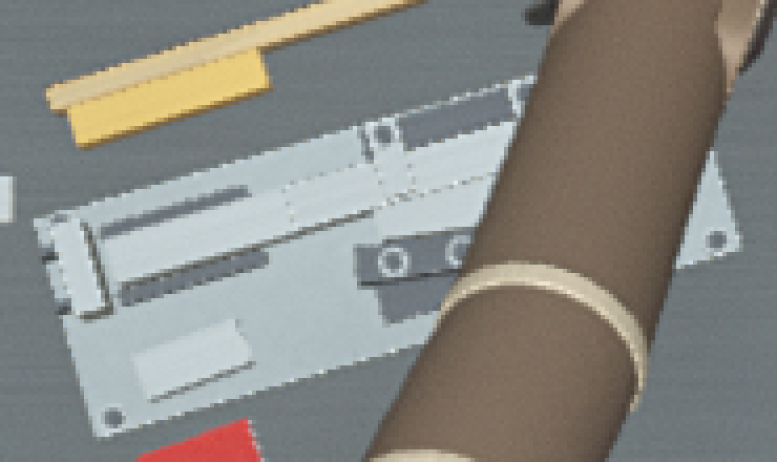

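View pics/c2.png

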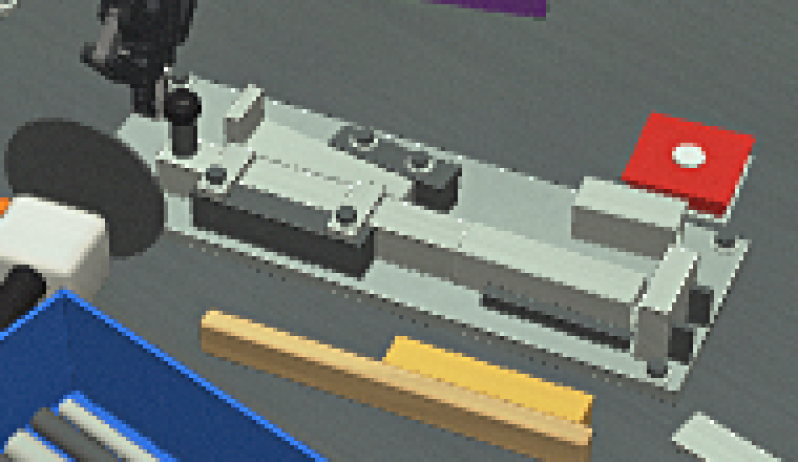

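Emit:
drive_tool([
  [[0,0,0.0015,0,0,0,0],[0,0,0.003,0,0,0,0],[0,0,0.0045,0,0,0,0],[0,0,0.006,0,0,0,0]],
])

```text
clock: 6.0
position: [0.6481, -0.0897, 0.0653]
orientation: [-1.571, -0.0, 0.276]
force: [1.0, -5.7, 1.5]
grip_width: -0.0
```

Emit:
drive_tool([
  [[0,0,0.001,0,0,0,0],[0,0,0.002,0,0,0,0]],
])

```text
clock: 6.25
position: [0.6475, -0.0877, 0.0653]
orientation: [-1.571, 0.0, 0.276]
force: [0.3, -6.3, 2.2]
grip_width: -0.0005
```

Emit:
drive_tool([
  [[0,0,0.001,0,0,0,0],[0,0,0.002,0,0,0,0]],
])

```text
clock: 6.5
position: [0.6473, -0.0869, 0.0654]
orientation: [-1.572, -0.0, 0.275]
force: [2.7, -8.3, 1.0]
grip_width: 0.0003
```

```bash
python3 pl.py
```

```text
clock 6.5 fix pos [ 0.0011 -0.2065  0.0654] Ffix [ 0.3 -8.7  1. ] grip 0.0003 q [-0.21  0.66  0.4   1.69 -0.32  0.86  0.6 ] ori [-1.5723e+00 -4.0000e-04  2.7540e-01]
```

Emit:
drive_tool([
  [[0,0,0.001,0,0,0,0],[0,0,0.001,0,0,0,0]],
])

```text
clock: 6.75
position: [0.6473, -0.0869, 0.0655]
orientation: [-1.574, -0.001, 0.275]
force: [2.6, -8.2, 0.3]
grip_width: -0.0
```

Emit:
drive_tool([
  [[0,0,0.001,0,0,0,0],[0,0,0.001,0,0,0,0]],
])

```text
clock: 7.0
position: [0.6472, -0.0869, 0.0655]
orientation: [-1.575, -0.001, 0.274]
force: [3.6, -11.4, -0.1]
grip_width: -0.0001
```

```bash
python3 pl.py
python3 - <<'E'
from workcell import r
import cv2
a=r.grab_frame("top")["color"];c=r.grab_frame("scene")["color"]
cv2.imwrite("pics/a3.png",cv2.resize(a[155:265,190:375],None,fx=4.2,fy=4.2,interpolation=3))
cv2.imwrite("pics/c3.png",cv2.resize(c[225:335,220:410],None,fx=4.2,fy=4.2,interpolation=3))
E
```

```text
clock 7.0 fix pos [ 0.0011 -0.2064  0.0655] Ffix [  0.37 -11.98  -0.12] grip -0.0001 q [-0.22  0.65  0.4   1.69 -0.32  0.86  0.59] ori [-1.5747e+00 -1.1000e-03  2.7420e-01]
```

View pics/a3.png

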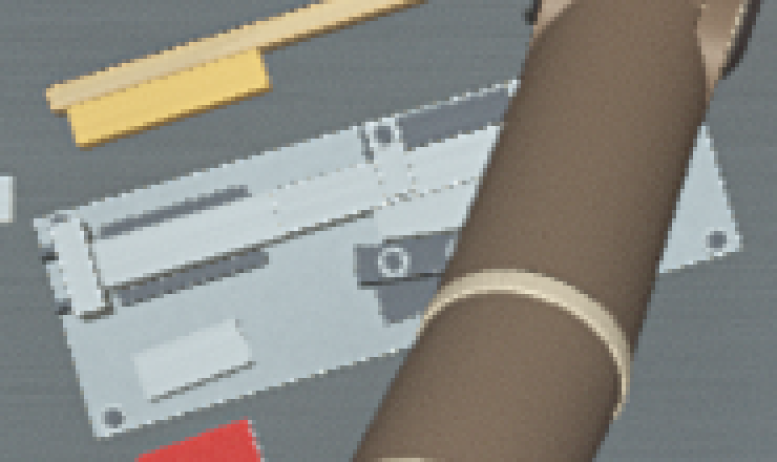

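View pics/c3.png

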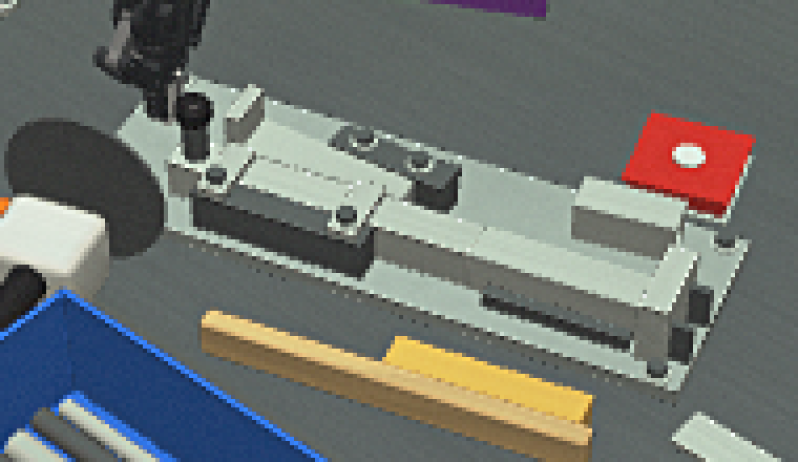

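Emit:
drive_tool([
  [[0,0,-0.012,0,0,0,0],[0,0,-0.03,0,0,0,0],[0,-0.04,-0.03,0,0,0,0],[0,-0.08,-0.03,0,0,0,0],[-0.02,-0.08,-0.025,0,0,-0.15,0],[-0.038,-0.08,-0.02,0,0,-0.3,0],[-0.038,-0.08,-0.012,0,0,-0.35,0],[-0.038,-0.06,-0.008,0,0,-0.35,0],[-0.038,-0.06,-0.008,0,0,-0.35,0]],
])

```text
clock: 8.22
position: [0.6111, -0.1017, 0.1242]
orientation: [-1.569, -0.348, 0.276]
force: [0.8, 0.3, 0.2]
grip_width: 0.0001
```

```bash
python3 pl.py
python3 - <<'E'
from workcell import r
import cv2
f=r.grab_frame("wrist");print(f["hand_eye"],f["fx"],f["cx"],f["cy"]);c=r.grab_frame("scene")["color"]
cv2.imwrite("pics/b4.png",f["color"])
cv2.imwrite("pics/c4.png",cv2.resize(c[195:335,220:410],None,fx=4.2,fy=4.2,interpolation=3))
E
```

```text
clock 8.225 fix pos [-0.0377 -0.2109  0.1242] Ffix [0.83 0.09 0.17] grip 0.0001 q [-0.04  0.39  0.26  2.01 -0.54  0.51  0.91] ori [-1.5688 -0.3478  0.2755]
[[ 9.99999207e-01 -2.28125352e-04  1.23872156e-03 -5.39175946e-04]
 [-1.25026962e-03 -2.98960868e-01  9.54264553e-01 -1.42791816e-01]
 [ 1.52637334e-04 -9.54265344e-01 -2.98960916e-01  7.74376689e-02]
 [ 0.00000000e+00  0.00000000e+00  0.00000000e+00  1.00000000e+00]] 369.8259581153657 316.0179645914008 243.59268198878922
```

View pics/b4.png

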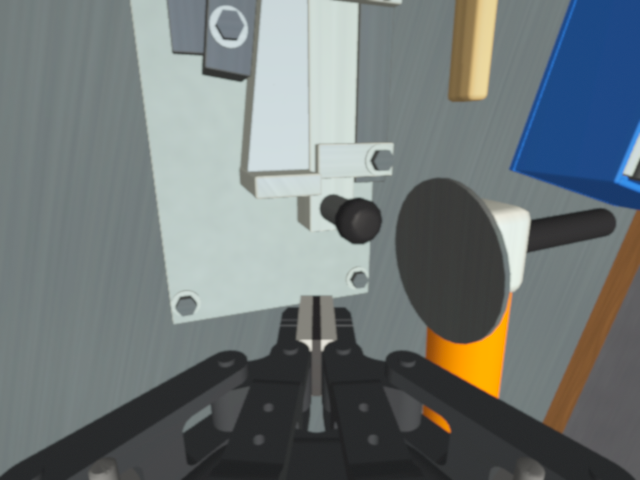

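View pics/c4.png

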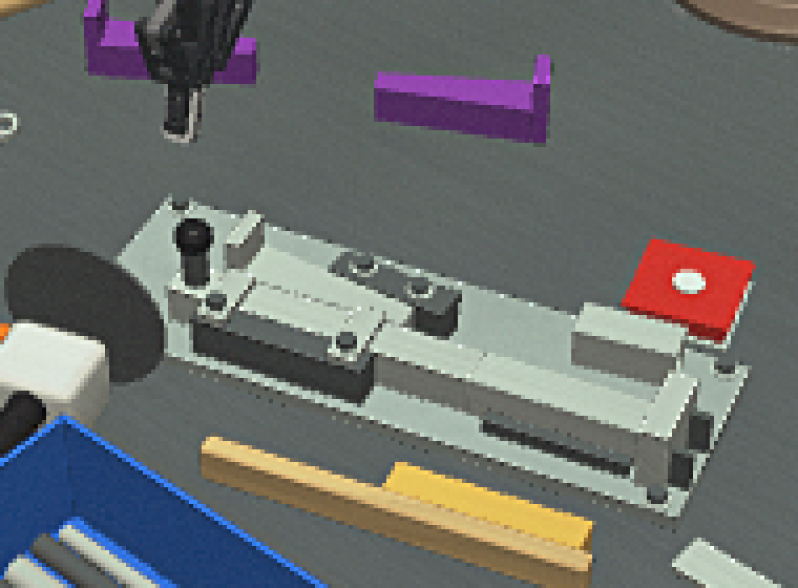

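```bash
python3 - <<'E'
from h import *
p=np.load("p.npy");s=r.state();f=r.grab_frame("wrist");H=f["hand_eye"]
Rt=Ro.from_euler('xyz',s["orientation"]).as_matrix()
def w(u,v,z):
    d=Rt@H[:3,:3]@np.array([(u-f["cx"])/f["fx"],(v-f["cy"])/f["fy"],1]);c=Rt@H[:3,3]+s["position"]
    return wf(p,c+d*(z-c[2])/d[2]).round(4)
print("plate rear L,R",w(257,197,.068),w(322,190,.068),"knob",w(359,221,.09),"corner",w(174,323,.012),w(368,292,.012))
E
python3 pl.py -- -.038,-.200,.046 2>&1 | tail -2; sed -i 's/for a in sys.argv\[1:\]/for a in [b for b in sys.argv[1:] if b!="--"]/' pl.py;python3 pl.py -- -.038,-.200,.046
```

```text
plate rear L,R [-0.0489 -0.1692  0.068 ] [-0.0124 -0.1674  0.068 ] knob [ 0.     -0.1811  0.09  ] corner [-0.0999 -0.2633  0.012 ] [ 0.0504 -0.2637  0.012 ]
       ~~~~~^^^
ValueError: could not convert string to float: '--'
clock 8.375 fix pos [-0.0363 -0.212   0.1258] Ffix [ 0.44 -0.21  0.56] grip 0.0 q [-0.04  0.38  0.26  2.01 -0.54  0.51  0.91] ori [-1.5711 -0.3504  0.276 ]
to [-0.038, -0.2, 0.046] shift [-0.0289  0.0743  0.012 ] turn [0.     0.0012 0.3504]
```

Emit:
drive_tool([
  [[-0.007,0.018,0,0,0,0,0],[-0.014,0.037,0.002,0,0,0,0],[-0.021,0.056,0.006,0,0,0,0],[-0.028,0.075,0.01,0,0,0,0],[-0.028,0.075,0.014,0,0,0,0],[-0.028,0.075,0.018,0,0,0,0],[-0.028,0.075,0.022,0,0,0,0],[-0.028,0.075,0.026,0,0,0,0],[-0.028,0.075,0.03,0,0,0,0]],
])

```text
clock: 9.5
position: [0.6036, -0.0729, 0.0457]
orientation: [-1.571, -0.351, 0.276]
force: [0.0, 0.5, -0.2]
grip_width: 0.0003
```

```bash
python3 pl.py
python3 - <<'E'
from workcell import r
import cv2
f=r.grab_frame("wrist");c=r.grab_frame("scene")["color"]
cv2.imwrite("pics/b5.png",f["color"])
cv2.imwrite("pics/c5.png",cv2.resize(c[195:335,220:410],None,fx=4.2,fy=4.2,interpolation=3))
E
```

```text
clock 9.5 fix pos [-0.0372 -0.1812  0.0457] Ffix [ 0.17  0.47 -0.19] grip 0.0003 q [ 0.02  0.49  0.12  2.08 -0.68  0.31  1.02] ori [-1.571  -0.3506  0.2763]
```

View pics/b5.png

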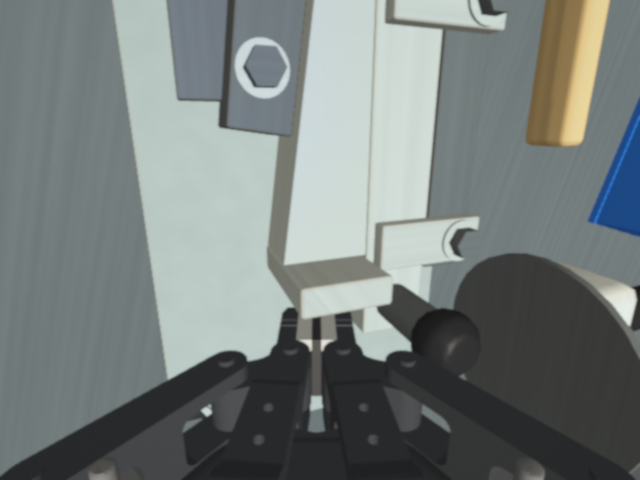

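View pics/c5.png

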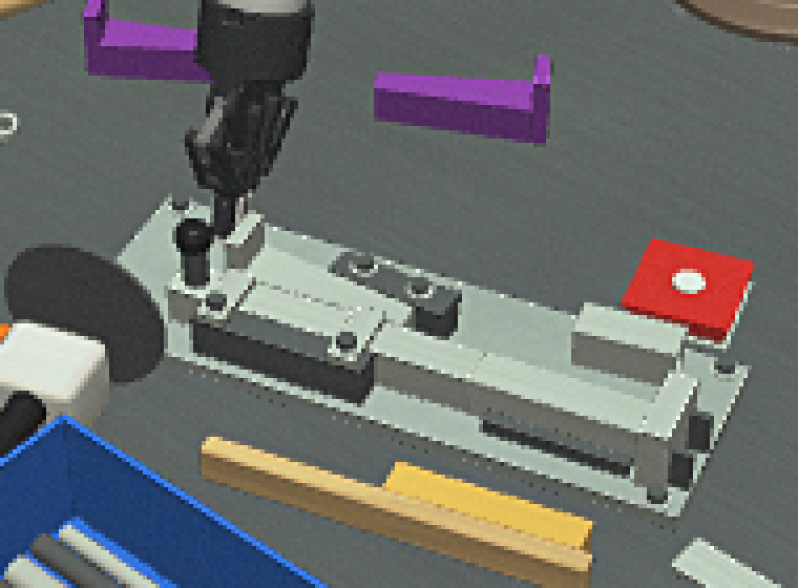

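Emit:
drive_tool([
  [[0,0,0.002,0,0,0,0],[0,0,0.004,0,0,0,0],[0,0,0.006,0,0,0,0],[0,0,0.008,0,0,0,0]],
])

```text
clock: 10.1
position: [0.6014, -0.066, 0.0454]
orientation: [-1.571, -0.351, 0.275]
force: [0.2, -4.3, 1.5]
grip_width: -0.0003
```

Emit:
drive_tool([
  [[0,0,0.0015,0,0,0,0],[0,0,0.003,0,0,0,0],[0,0,0.0045,0,0,0,0]],
])

```text
clock: 10.48
position: [0.6001, -0.0614, 0.0454]
orientation: [-1.571, -0.35, 0.276]
force: [1.5, -4.3, 3.3]
grip_width: -0.0001
```

```bash
python3 pl.py
```

```text
clock 10.475 fix pos [-0.0373 -0.1691  0.0454] Ffix [ 0.27 -4.56  3.32] grip -0.0001 q [-0.01  0.49  0.13  2.1  -0.68  0.29  1.  ] ori [-1.5711 -0.3504  0.2759]
```

Emit:
drive_tool([
  [[0,0,0.0015,0,0,0,0],[0,0,0.003,0,0,0,0],[0,0,0.0045,0,0,0,0]],
])

```text
clock: 10.85
position: [0.5989, -0.057, 0.0454]
orientation: [-1.571, -0.35, 0.276]
force: [0.8, -5.8, 2.7]
grip_width: 0.0001
```

Emit:
drive_tool([
  [[0,0,0.0015,0,0,0,0],[0,0,0.003,0,0,0,0],[0,0,0.0045,0,0,0,0]],
])

```text
clock: 11.22
position: [0.5978, -0.0529, 0.0454]
orientation: [-1.571, -0.351, 0.276]
force: [3.1, -5.5, 0.5]
grip_width: -0.0002
```

Emit:
drive_tool([
  [[0,0,0.0015,0,0,0,0],[0,0,0.003,0,0,0,0],[0,0,0.0045,0,0,0,0]],
])

```text
clock: 11.6
position: [0.5977, -0.0511, 0.0457]
orientation: [-1.575, -0.352, 0.274]
force: [5.9, -12.8, -1.2]
grip_width: 0.0001
```

```bash
python3 pl.py
```

```text
clock 11.6 fix pos [-0.0368 -0.1585  0.0457] Ffix [  2.17 -13.87  -1.18] grip 0.0001 q [-0.04  0.48  0.13  2.11 -0.68  0.28  0.98] ori [-1.5751 -0.3521  0.274 ]
```

Emit:
drive_tool([
  [[0,0,0.0005,0,0,0,0],[0,0,0.001,0,0,0,0]],
])

```text
clock: 11.85
position: [0.5977, -0.051, 0.0457]
orientation: [-1.576, -0.352, 0.273]
force: [5.8, -13.0, -3.1]
grip_width: 0.0002
```

```bash
python3 pl.py
```

```text
clock 11.85 fix pos [-0.0368 -0.1585  0.0457] Ffix [  2.08 -14.1   -3.07] grip 0.0002 q [-0.04  0.48  0.14  2.11 -0.68  0.28  0.98] ori [-1.576  -0.3525  0.2731]
```

Emit:
drive_tool([
  [[0,0,0.001,0,0,0,0],[0,0,0.001,0,0,0,0]],
])

```text
clock: 12.1
position: [0.5977, -0.051, 0.0459]
orientation: [-1.577, -0.353, 0.272]
force: [6.6, -14.7, -1.6]
grip_width: -0.0002
```

Emit:
drive_tool([
  [[0,0,0.001,0,0,0,0],[0,0,0.001,0,0,0,0]],
])

```text
clock: 12.35
position: [0.5977, -0.0509, 0.046]
orientation: [-1.578, -0.353, 0.272]
force: [6.2, -15.7, -1.6]
grip_width: -0.0
```

```bash
python3 pl.py
```

```text
clock 12.35 fix pos [-0.0368 -0.1584  0.046 ] Ffix [  1.73 -16.77  -1.63] grip -0.0 q [-0.04  0.48  0.14  2.11 -0.68  0.27  0.97] ori [-1.5782 -0.3533  0.2717]
```

Emit:
drive_tool([
  [[0,0,0.001,0,0,0,0],[0,0,0.001,0,0,0,0]],
])

```text
clock: 12.6
position: [0.5977, -0.0509, 0.0461]
orientation: [-1.579, -0.354, 0.271]
force: [7.9, -18.1, -2.0]
grip_width: -0.0004
```

Emit:
drive_tool([
  [[0,0,0.001,0,0,0,0],[0,0,0.001,0,0,0,0]],
])

```text
clock: 12.85
position: [0.5977, -0.0508, 0.0462]
orientation: [-1.58, -0.354, 0.27]
force: [8.2, -20.3, -2.4]
grip_width: -0.0002
```

```bash
python3 pl.py
python3 - <<'E'
from workcell import r
import cv2
f=r.grab_frame("wrist");c=r.grab_frame("scene")["color"]
cv2.imwrite("pics/b6.png",f["color"])
cv2.imwrite("pics/c6.png",cv2.resize(c[195:335,220:410],None,fx=4.2,fy=4.2,interpolation=3))
E
```

```text
clock 12.85 fix pos [-0.0368 -0.1583  0.0462] Ffix [  2.39 -21.78  -2.35] grip -0.0002 q [-0.05  0.48  0.14  2.12 -0.68  0.27  0.97] ori [-1.5803 -0.3542  0.27  ]
```

View pics/b6.png

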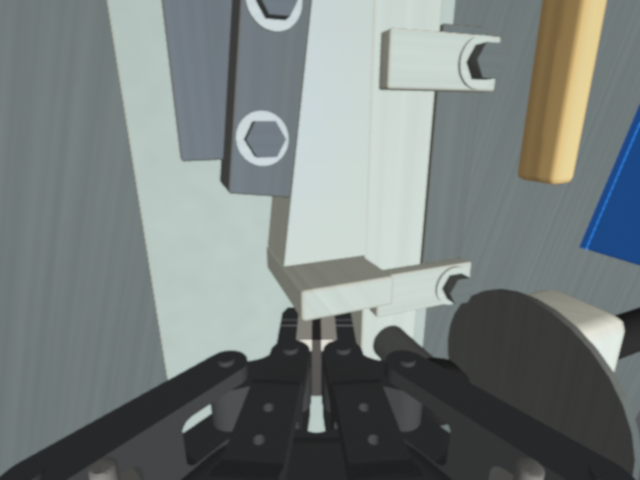

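View pics/c6.png

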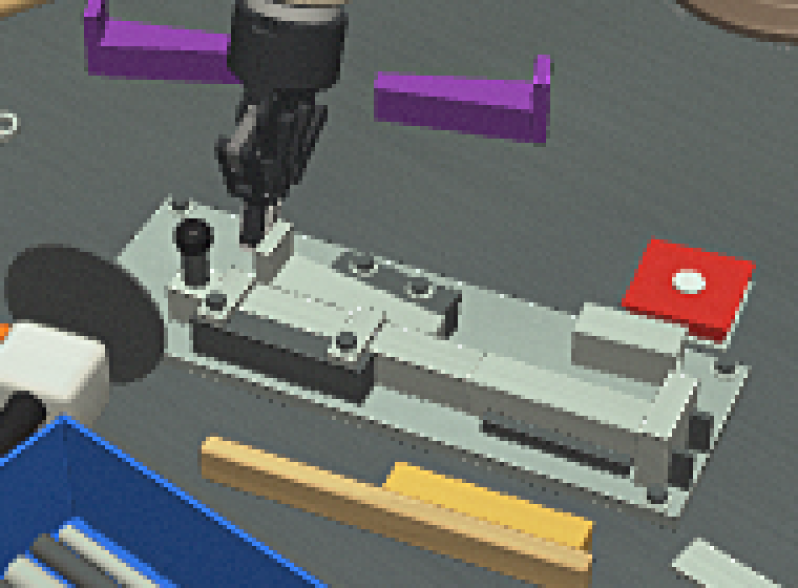

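Emit:
drive_tool([
  [[0,0,-0.004,0,0,0,0],[0,0,-0.012,0,0,0,0],[0,0,-0.022,0,0,0,0],[-0.01,-0.03,-0.022,0,0,0,0],[-0.03,-0.07,-0.022,0,0,0,0],[-0.05,-0.11,-0.04,0,0,0,0],[-0.06,-0.12,-0.06,0,0,0,0],[-0.06,-0.12,-0.06,0,0,0,0]],
])

```text
clock: 13.95
position: [0.5171, -0.1289, 0.138]
orientation: [-1.571, -0.351, 0.274]
force: [-0.0, 0.4, -0.7]
grip_width: -0.0001
```

```bash
python3 pl.py
python3 - <<'E'
from workcell import r
import cv2
f=r.grab_frame("wrist");c=r.grab_frame("scene")["color"]
cv2.imwrite("pics/b7.png",f["color"])
cv2.imwrite("pics/c7.png",cv2.resize(c[195:335,220:410],None,fx=4.2,fy=4.2,interpolation=3))
E
```

```text
clock 13.95 fix pos [-0.1356 -0.2115  0.138 ] Ffix [ 0.1   0.39 -0.75] grip -0.0001 q [ 0.03  0.24  0.28  2.18 -0.55  0.49  1.02] ori [-1.5708 -0.3508  0.2742]
```

View pics/b7.png

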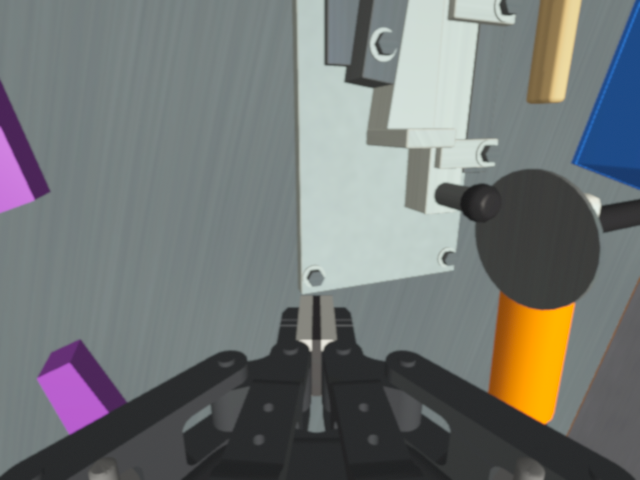

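View pics/c7.png

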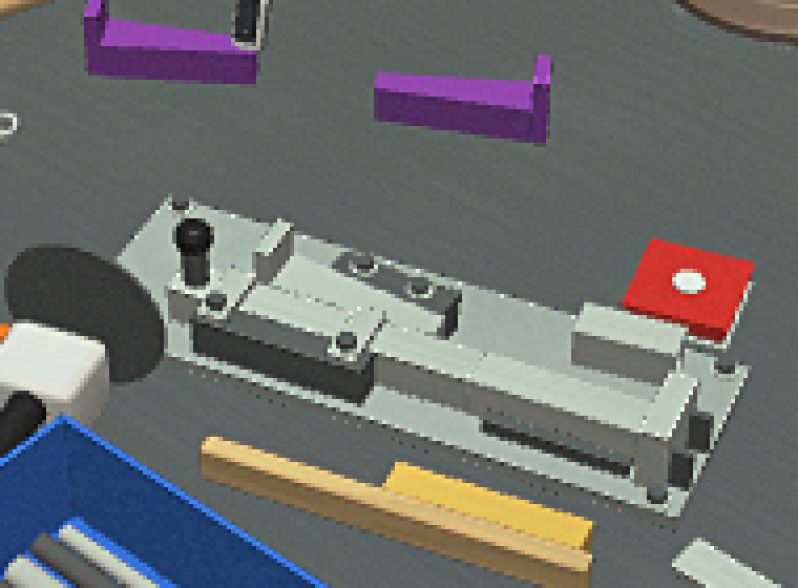

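The picture shows the wedge still flat and tight between bar and cheek, with its thumb plate at (275,250). The tube is on the stop, the bar is up against the tube at (478,355), and the gripper is clear of everything.

```bash
python3 -c "
from workcell import r
print(r.finish_job())"
```

```text
the job is handed in; nothing more can be done
None
```

The tube is clamped and the job is handed in at about 14 s of the 48 s allowed.

- **Bar and tube:** I pushed the bar by its handle from behind with shut fingers, at about 8 mm/s near the end. The motion then stopped and the force rose to 12 N. The top and scene pictures showed the tube against the stop and the bar against the tube.
- **Wedge:** I tilted the tool 20° to clear the handle and pushed the thumb plate. It slid at about 5 N. It bit with the plate's rear face at about fixture y -150 mm, inside the stated range. I raised the push to 22 N, during which it moved only about 0.2 mm, then let go.
- **Last checks:** With nothing touching it, the wedge still sat flat and in place in the pictures. Tube and bar had not moved, the measured force was about zero, and none of the bystanders in view had moved.
- **Not checked:** I could not measure the wedge's remaining grip on the bar directly; I inferred it from the push force and the sharp rise. No check disagreed.

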